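Index the inspection spindle at the camera and clamp it

TASK

On the white inspection fixture, turn the spindle by pushing lightly on a spoke with a fingertip until the red spoke points straight at the lens of the small camera, and leave it there. Then push the orange clamp lever outward, away from the spindle, all the way to its stop to lock it. Only push, never pinch the spindle or pick anything up: do not touch the cutter seated in the spindle, and the camera and the other things on the bench must stay where they are.

Things in the scene. Friction and masses are not known exactly. Their poses are not given: they have to be found in the camera images.
- fixture: White inspection fixture fixed to the bench, 320 mm by 400 mm, its flat deck 50 mm above the bench. Its origin is on the bench under the spindle axis; x away from the robot, y to the left.
- spindle_axis (a point): Point on the vertical turning axis of the black spindle hub, at the height of the spokes' centre lines: 80 mm above the bench, 30 mm above the deck. The hub is 50 mm in radius up to 16 mm above the deck and 41 mm above that. Four level round spokes, 12 mm thick, stand out at right angles, one red, three steel with black balls.
- red_tip (a point): Centre of the red 20 mm ball at the end of the red spoke, 112 mm from the spindle axis and level with it. The other three spokes end in like balls in black.
- spindle: The black spindle with its spokes; origin on its axis at deck height, its -x axis along the red spoke, z up. It turns both ways without a stop for at least five rad from any start, needs about 2 N pushed at 90 mm from the axis, and stays where it is left.
- lens (a point): Front glass of the small camera (grey 42 mm block, black 36 mm barrel, blue ring, top 52 mm above the deck) on a flat stiff arm that pivots on the spindle axis: leave it in place. It looks level at the spindle axis from 165 mm, at the spokes' height. x axis: from the spindle axis outward through the lens; y: sideways; z up.
- clamp_pivot (a point): Point on the vertical pivot of the orange clamp lever, at the height of the lever's centre line (80 mm above the bench, 30 mm above the deck). The pivot stands 191 mm from the spindle axis, on the same deck.
- clamp_tip (a point): Centre of the 24 mm orange ball at the free end of the clamp lever, 100 mm from the pivot. The lever is a level bar 14 mm wide and 14 mm high. Unlocked, the lever points roughly towards the robot, with its end over a red dot on the deck.
- clamp (a joint): Angle of the clamp lever in rad: 0 unlocked (it starts within 0.2 of that), 1.2 at the stop, locked, lying over a green dot; it grows anticlockwise seen from above, so that the lever's end swings outward, to the robot's right and away from the spindle. It needs about 2 N at 75 mm from the pivot and stays where it is left.
- cutter: Loose steel milling cutter standing in the hub's round socket, 62 mm across, 56 mm tall, its top 42 mm above the spokes' centre lines; origin at the centre of its underside, on the spindle axis. Not to be touched; it may turn with the spindle.
- nut: Loose dark steel collet nut, 42 mm across, 24 mm tall, standing on the fixture's deck at its far right corner; origin at the centre of its underside. Leave alone.
- holder: Loose steel tool holder standing on the bench, 60 mm across, 120 mm tall, tapering upward; origin at the centre of its underside. Leave alone.
- spray: Loose blue bottle, 60 mm across, 160 mm tall; origin at the centre of its underside. Leave alone.
- wrench: Loose wrench lying flat on the bench along its own x axis. Leave alone.
- cup: Loose green cup, 80 mm across, 85 mm tall; origin at the centre of its underside. Leave alone.

How it is judged:
On the way, in this order (a step that is already met when the one before it is completed fails the run):
1. the red spoke points straight at the camera lens and the spindle is still, the clamp lever not yet swung (y of red_tip in the frame of lens between -0.009 and 0.009 m and horizontal distance between red_tip and lens below 0.08 m and angular speed of spindle below 0.05 rad/s and value of joint clamp below 0.4 rad), for 0.2 s.
2. the clamp lever is pushed out to its stop (y of red_tip in the frame of lens between -0.009 and 0.009 m and horizontal distance between red_tip and lens below 0.08 m and value of joint clamp above 1.08 rad), for 0.2 s.
At the end, for the whole second after the job is handed in: Red ball within 9 mm sideways of the camera's optical line, on the lens side, spindle still; clamp at 1.08 rad or more; cutter seated, within 12 mm of its start and tilted under 0.12 rad; lens within 10 mm and nut, holder, bottle, wrench and cup within 20 mm of their starts (all of step 2 and angular speed of spindle below 0.05 rad/s and distance of cutter from where it was at the start of the episode below 0.012 m and angle between cutter's own z axis and vertical below 0.12 rad and distance of lens from where it was at the start of the episode below 0.01 m and distance of each of nut, holder, spray, wrench, cup from where it was at the start of the episode below 0.02 m); the robot touches nothing.
It fails at once if the spindle is pinched or pushed hard (over 20 N from the fingers) (contact force between the fingers and spindle above 20 N).
It fails at once if the clamp lever is swung past half way while the red spoke is not at the lens (more than 14 mm off its line) (value of joint clamp above 0.6 rad and not (y of red_tip in the frame of lens between -0.014 and 0.014 m and horizontal distance between red_tip and lens below 0.08 m)).
It fails at once if the cutter is touched with over 3 N, lifted or tipped (moved over 12 mm, tilted over 0.2 rad) (contact force between the fingers and cutter above 3 N or distance of cutter from where it was at the start of the episode above 0.012 m or angle between cutter's own z axis and vertical above 0.2 rad).
It fails at once if the camera is pushed out of place (over 10 mm) (distance of lens from where it was at the start of the episode above 0.01 m).
It fails at once if the nut, holder, bottle, wrench or cup is picked up or shoved (over 20 mm) (distance of any of nut, holder, spray, wrench, cup from where it was at the start of the episode above 0.02 m).
It also fails if it takes over 64 s, if anything falls off the work surface, if the arm or the gripper's body presses on something with over 40 N, if the wrist force passes 120 N, or if a joint passes its speed limit or range.

ROBOT

A 6-joint arm with a two-finger parallel gripper is mounted at the origin on the work surface. World frame = base frame: x ahead of the robot, y to its left, z up, the work surface at z = 0. Lengths are in m, angles in rad, forces in N, time in s.
With the tool pointing down it reaches from about 0.35 to 0.975 m from the base axis. Payload 4.9 kg.
Tool frame: the origin (TCP) lies on the centre line of the jaws, within the pads' length; the fingertips stand 8 mm ahead of it and the grasp point (between the pads) lies 11 mm behind it; z points along the fingers, y is the line along which they close (so a half turn about z gives the same grasp; the last joint's range is limited). The gripper opens to 85 mm and grips with 20 to 120 N. Pads are 22 mm wide; open, the fingers measure 114 mm over their backs; the gripper's body (76 mm by 85 mm) begins 54 mm behind the grasp point. The pads swing forward as they close: fully open they stand 13 mm farther back than shut.
Start: joints at [-1.376, 0.053, 1.613, -0, 1.476, -0.119], TCP at [0.193, -0.594, 0.2] pointing down, gripper open.
Joint ranges: [-3.01, 3.01], [-1.01, 2.22], [0.06, 2.58], [-1.02, 4.17], [0.09, 2.62], [-3.14, 3.14]. Speed limits (rad/s): [2.57, 2.57, 3.14, 3.14, 3.14, 3.14].

INTERFACE

Orientations are given as a unit quaternion [w, x, y, z].
In Python, from cell import manip gives the robot as it stands.
- The arm moves only by the tool apply_moves, never from a script. Its argument "commands" is a list that holds one entry, the list of rows, each a list of 6 numbers: the shift along the tool's x, y, z each as a share of 3 cm, from -1 to 1, then the turn, a rotation vector about the tool's x, y, z each as a share of 0.08 rad, from -1 to 1. In form: [[[x, y, z, ax, ay, az], ...]]. A call has 1 to 12 rows; each row shifts and turns the commanded pose from where the row before left it, along the tool's axes as they then stand; what a row does not reach is not made up. A row lasts 1/8 s, in which the tool goes at most 62.5 mm and 10.7 degrees, less where a joint would pass 70% of its speed; a pose out of reach is approached as far as the arm can. A call with a number of a shift or a turn outside -1 to 1 is refused whole. A call with a gripper value outside its range is refused whole. "jaw" is the opening, from 0 (shut) to 1 (fully open), set as the call begins (left out, the last holds). The fingers move at their own pace and stop on an object; "grip_force" is the grip in N (left out, the last holds). Time passes only in rows, so rows that do not move let the fingers close. It gives the time, the measured TCP pose, the force, the opening and the grip force at its end, in the units of the state.
- manip.read_state(): the state, without advancing time (a new reading comes with each control period).
- manip.grab_frame(name): name is "side" or "top" or "wrist"; returns (picture, depth): 480x640x3 uint8, red, green, blue; 480x640 float32, m along the optical axis (not along the pixel's ray), 0 where there is no reading.
- manip.camera_info(name): a dict with "mtx" (3x3 intrinsics, pixels), "rvec" (rotation vector, rad) and "tvec" (3), from world to camera coordinates, as OpenCV has them. Camera axes: x right, y down, z forward; pixel columns grow to the right and rows downward; lengths in m; the calibration is good to about 2 mm. A picture is of the moment at which its call begins: read the wrist's pose just before it. camera_info takes no time and is no camera call; for the wrist camera it gives the pose at the moment of the call.
- manip.finish_job(): hands the job in; it is judged then, once.
The state is a dict: "clock": time; "joint_positions": joint angles; "qvel": joint speeds; "effort": joint torques, N m; "tcp_pos": TCP position; "ee_rot": TCP orientation; "contact_force": force on the tool from outside, world axes, zero at the start; "moment": the same for the moment, N m; "grip_width": finger opening in m; "grasp_force": force on a finger pad.
Only numpy, scipy, OpenCV 4.12 (cv2) and the standard library are available. Lean on these libraries where they do the work, as an engineer would, in place of code of your own. Each camera call takes 0.05 s, during which the arm holds its last target. There are 200 camera calls.

## Working session

There is one attempt and no reset: what is moved stays moved. The work goes in short steps, Python scripts to look and compute and a tool call to move; the robot and the scene stay as the last step left them, time stands still between calls to the robot, and variables do not carry over. Pictures are saved under pics/ and viewed, at most 13 in all, crops included, and the job is handed in when it is done.

Besides the shell and the picture viewer there is one more tool, called as name([rows], argument=value, ...), one row to a line, values as JSON. apply_moves: Moves the arm, as the interface text tells. Its arguments: {"type":"object","properties":{"commands":{"type":"array","items":{"type":"array","items":{"type":"array","items":{"type":"number","minimum":-1,"maximum":1}}}},"jaw":{"type":"number"},"grip_force":{"type":"number"}},"required":["commands"]}

```bash
mkdir -p pics; cat > h.py <<'E'
import numpy as np,cv2
from cell import manip
def grab(n):
    c=manip.camera_info(n); im,d=manip.grab_frame(n)
    return im,d,c
def ray(c,u,v):
    R=cv2.Rodrigues(np.array(c["rvec"],float))[0]; K=np.array(c["mtx"])
    o=-R.T@np.array(c["tvec"],float).ravel(); return o,R.T@np.linalg.inv(K)@np.array([u,v,1.])
def onz(c,u,v,z):
    o,d=ray(c,u,v); return o+d*(z-o[2])/d[2]
def proj(c,P):
    return cv2.projectPoints(np.array(P,float).reshape(-1,3),np.array(c["rvec"],float),np.array(c["tvec"],float),np.array(c["mtx"]),None)[0].reshape(-1,2)
def blobs(im,h0,h1,smin=120,vmin=60,amin=20):
    h=cv2.cvtColor(im,cv2.COLOR_RGB2HSV); H=h[...,0].astype(int)
    m=((H>=h0)&(H<=h1) if h0<=h1 else (H>=h0)|(H<=h1))&(h[...,1]>smin)&(h[...,2]>vmin)
    n,l,s,c=cv2.connectedComponentsWithStats(m.astype(np.uint8))
    return [(c[i].round(1).tolist(),s[i].tolist()) for i in range(1,n) if s[i,4]>amin]
E
python3 - <<'E'
from h import *
for n in ("top","side"):
    im,d,c=grab(n); cv2.imwrite(f"pics/{n}0.png",im[...,::-1]); np.savez(f"{n}0.npz",im=im,d=d)
    print(n,ray(c,320,240))
    for nm,a in dict(red=(172,6),orange=(7,22),green=(40,85),blue=(95,125)).items():
        for b in blobs(im,*a): print(nm,b,onz(c,*b[0],.08).round(4))
E
```

```text
top (array([0.30207183, 0.00226972, 1.60211942]), array([ 0.15845414, -0.02687139, -0.98715042]))
red ([291.5, 262.2], [284, 250, 15, 28, 112]) [0.4836 0.0395 0.08  ]
red ([514.5, 417.7], [394, 358, 246, 119, 11772]) [ 0.0725 -0.5571  0.08  ]
red ([265.6, 366.0], [261, 363, 11, 8, 58]) [0.2032 0.1057 0.08  ]
red ([319.1, 433.4], [259, 365, 140, 115, 9666]) [ 0.0308 -0.0384  0.08  ]
orange ([372.7, 256.5], [368, 238, 11, 37, 172]) [ 0.5011 -0.1856  0.08  ]
green ([219.2, 130.4], [183, 105, 70, 47, 2635]) [0.8633 0.2516 0.08  ]
green ([451.7, 226.2], [441, 212, 28, 27, 359]) [ 0.5884 -0.4087  0.08  ]
blue ([254.8, 195.7], [252, 192, 8, 9, 26]) [0.6715 0.1451 0.08  ]
blue ([156.9, 229.7], [145, 219, 21, 20, 234]) [0.572  0.4152 0.08  ]
side (array([ 0.46975258, -1.18304035,  0.91047037]), array([ 0.05231301,  0.81788573, -0.57311511]))
red ([73.2, 14.3], [33, 0, 80, 41, 2121]) [-0.8489  2.7055  0.08  ]
red ([138.0, 16.4], [110, 0, 56, 41, 1610]) [-0.415   2.5893  0.08  ]
red ([73.7, 183.7], [9, 28, 147, 285, 21056]) [-0.1927  0.3846  0.08  ]
red ([155.8, 106.2], [125, 44, 59, 126, 3830]
[... 783 characters left out ...]
0.027   1.5498  0.08  ]
blue ([309.5, 91.9], [280, 64, 61, 71, 2812]) [0.5852 1.1055 0.08  ]
blue ([189.8, 70.3], [173, 70, 35, 3, 49]) [0.0398 1.461  0.08  ]
blue ([201.5, 74.4], [178, 70, 43, 6, 62]) [0.1011 1.3939 0.08  ]
blue ([197.9, 81.7], [175, 79, 47, 7, 150]) [0.095  1.2938 0.08  ]
blue ([195.1, 89.1], [176, 88, 41, 6, 73]) [0.0928 1.1983 0.08  ]
blue ([211.3, 92.2], [199, 88, 24, 6, 41]) [0.1665 1.1513 0.08  ]
blue ([136.2, 116.5], [129, 90, 16, 51, 309]) [-0.1037  0.9134  0.08  ]
blue ([319.0, 161.2], [310, 150, 19, 21, 296]) [0.5769 0.4548 0.08  ]
blue ([319.7, 188.2], [312, 186, 17, 5, 58]) [0.5656 0.2755 0.08  ]
blue ([362.4, 206.0], [358, 203, 8, 8, 21]) [0.6799 0.1597 0.08  ]
```

View pics/top0.png

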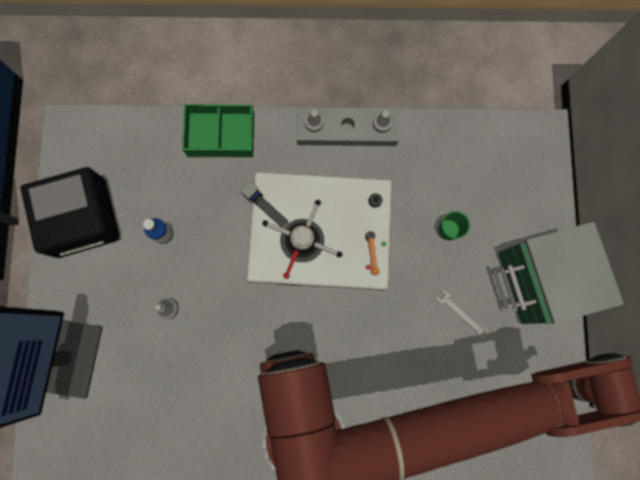

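View pics/side0.png

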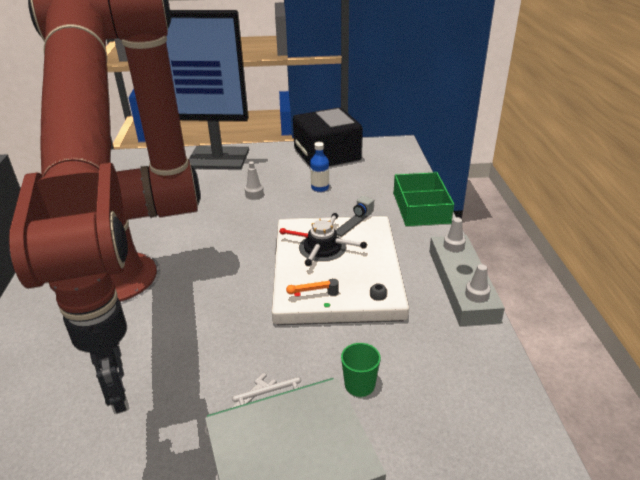

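The top view shows the hub at about (302,238), the red ball at (287,275) and black balls at (265,224), (318,203) and (339,254). The small camera is at (250,191) and the orange lever runs from (371,237) to (375,271). The side view shows the same layout: the red ball is on the robot side and the small camera is far left. Next I'll triangulate from the two views and check the wrist camera.

```bash
python3 - <<'E'
from h import *
top=np.load("top0.npz"); side=np.load("side0.npz"); ct=manip.camera_info("top"); cs=manip.camera_info("side")
def tri(a,b):
    o1,d1=ray(ct,*a);o2,d2=ray(cs,*b)
    s=np.linalg.lstsq(np.c_[d1,-d2],o2-o1,rcond=None)[0]
    p,q=o1+d1*s[0],o2+d2*s[1]; return ((p+q)/2).round(4),np.linalg.norm(p-q).round(4)
for n,a,b in [("red",(286.5,275.3),(283,231)),("b left",(265,224),(334.5,217)),("b far",(318,203),(364,245)),("b right",(339,254),(308.5,263)),("clamptip",(375.5,271),(291,290)),("ring",(254.8,195.7),(362,206))]:
    print(n,tri(a,b),onz(ct,*a,.08).round(4))
w=manip.camera_info("wrist"); print(ray(w,320,240),w["mtx"]); s=manip.read_state(); print(s["tcp_pos"],s["ee_rot"],s["contact_force"])
E
```

```text
red (array([0.4484, 0.0529, 0.0808]), np.float64(0.0025)) [0.4472 0.0528 0.08  ]
b left (array([0.5931, 0.1152, 0.0761]), np.float64(0.0036)) [0.5905 0.1148 0.08  ]
b far (array([ 0.6545, -0.0332,  0.0803]), np.float64(0.0051)) [ 0.6519 -0.0332  0.08  ]
b right (array([ 0.5087, -0.0921,  0.0782]), np.float64(0.002)) [ 0.5074 -0.092   0.08  ]
clamptip (array([ 0.4619, -0.1928,  0.0794]), np.float64(0.002)) [ 0.4608 -0.1928  0.08  ]
ring (array([0.673 , 0.1443, 0.0888]), np.float64(0.007)) [0.6715 0.1451 0.08  ]
(array([ 0.25927752, -0.5739322 ,  0.37261908]), array([-0.2458709 , -0.08380064, -0.96575452])) [[355.31168123   0.         318.24102789]
 [  0.         355.31168123 244.08745472]
 [  0.           0.           1.        ]]
[ 0.1928183  -0.59386174  0.19877203] [-9.46000149e-04  9.87713672e-01  1.56271580e-01 -3.04823152e-05] [1.01868789 0.18222434 0.03344839]
```

apply_moves([
  [[1,-0.9,-1,0,0,0],[1,-0.9,-1,0,0,0],[1,-0.9,-1,0,0,0],[1,-0.9,-1,0,0,0],[1,-1,0,0,0,0],[1,-1,0,0,0,0],[1,-1,0,0,0,0],[1,-1,0,0,0,0],[1,-1,0,0,0,0],[1,-1,0,0,0,0],[1,-1,0,0,0,0],[1,-1,0,0,0,0]],
], jaw=0)

```text
clock: 1.6
tcp_pos: [0.4282, -0.1509, 0.3194]
ee_rot: [-0.0, 0.988, 0.156, -0.0]
contact_force: [0.4, -0.1, 0.0]
grip_width: 0.0001
grasp_force: 0.0
```

apply_moves([
  [[0.3,-0.9,0,0,0,0],[0.3,-0.9,0,0,0,0],[0.3,-0.9,0,0,0,0],[0.3,-0.9,0,0,0,0],[0,0,0,0,0,0],[0,0,0,0,0,0]],
])

```text
clock: 2.35
tcp_pos: [0.4287, -0.0389, 0.3196]
ee_rot: [0.0, 0.988, 0.156, -0.0]
contact_force: [0.3, 0.8, 0.1]
grip_width: 0.0002
grasp_force: 0.0
```

```bash
python3 - <<'E'
from h import *
s=manip.read_state(); print(s["clock"],s["tcp_pos"],s["ee_rot"],s["contact_force"])
im,d,c=grab("wrist"); cv2.imwrite("pics/w1.png",im[...,::-1]); np.savez("w1.npz",im=im,d=d,**c)
print(ray(c,320,240))
print(proj(c,[[.55,.011,.08],[.672,.145,.08]]))
for nm,a in dict(red=(172,6),orange=(7,22),green=(40,85),blue=(95,125)).items():
        for b in blobs(im,*a): print(nm,b,onz(c,*b[0],.08).round(4))
E
```

```text
2.35 [ 0.42871135 -0.03893886  0.31958089] [ 1.35802907e-04  9.87727250e-01  1.56188252e-01 -3.02768060e-04] [0.32732806 0.76060674 0.11069399]
(array([ 0.49522684, -0.01861649,  0.49337916]), array([-0.24602534, -0.08589744, -0.96553095]))
[[307.3638123   84.51043582]
 [211.63795306 -94.69940956]]
red ([262.0, 141.8], [237, 108, 53, 64, 832]) [0.478  0.0415 0.08  ]
red ([433.8, 197.9], [428, 192, 13, 12, 123]) [ 0.4792 -0.1659  0.08  ]
red ([202.2, 397.7], [186, 387, 28, 23, 257]) [0.1262 0.0293 0.08  ]
orange ([297.9, 47.2], [295, 43, 7, 9, 42]) [0.5813 0.0312 0.08  ]
orange ([324.7, 51.9], [321, 48, 8, 9, 42]) [0.5857 0.0032 0.08  ]
orange ([281.8, 70.6], [279, 68, 7, 6, 39]) [0.5546 0.0409 0.08  ]
orange ([333.8, 79.3], [331, 77, 7, 6, 36]) [ 0.5636 -0.0143  0.08  ]
orange ([291.9, 96.7], [289, 93, 7, 9, 36]) [0.5332 0.0233 0.08  ]
orange ([317.3, 101.2], [315, 97, 6, 9, 40]) [ 0.5374 -0.0043  0.08  ]
orange ([460.1, 182.8], [440, 137, 42, 91, 1407]) [ 0.5046 -0.1879  0.08  ]
green ([489.8, 157.5], [484, 152, 12, 12, 112]) [ 0.541  -0.2083  0.08  ]
```

View pics/w1.png

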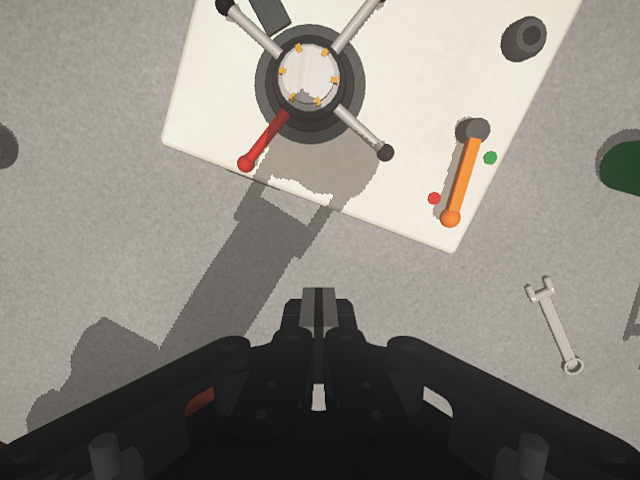

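The wrist view shows the red ball at (246,163), black balls at (386,152) and (226,6), and the hub at (308,78). The lever runs from its pivot at (476,130) to its tip at (450,218). Next I go down between the red and right spokes, with tool x pointing at the axis.

apply_moves([
  [[0.5,-0.11,0,0,0,0],[0.5,-0.12,0,0,0,0],[0.5,-0.11,1,0,0,0],[0.02,0,1,0,0,0],[0,0,1,0,0,0],[0,0,1,0,0,0],[0,0,1,0,0,0],[0,0,1,0,0,0],[0,0,1,0,0,0],[0,0,0.7,0,0,0],[0,0,0.45,0,0,0],[0,0,0,0,0,0]],
])

```text
clock: 3.9
tcp_pos: [0.4686, -0.0144, 0.0743]
ee_rot: [-0.0, 0.988, 0.156, -0.001]
contact_force: [0.3, -0.2, -0.2]
grip_width: -0.0003
grasp_force: 0.0
```

```bash
python3 - <<'E'
from h import *
w=np.load("w1.npz")
for n,p in dict(red=(246,163),right=(386,152),left=(226,6),ctip=(450,218)).items(): print(n,onz(w,*p,.08).round(4))
print(manip.read_state()["joint_positions"])
im,d,c=grab("side"); cv2.imwrite("pics/s1.png",im[130:400,180:500,::-1].repeat(2,0).repeat(2,1))
E
```

```text
red [0.4501 0.0526 0.08  ]
right [ 0.5104 -0.0943  0.08  ]
left [0.5947 0.1118 0.08  ]
ctip [ 0.463  -0.1936  0.08  ]
[-1.89703779e-01 -2.17354286e-01  2.08357621e+00  7.18513935e-05
  1.27771804e+00  1.06710226e+00]
```

View pics/s1.png

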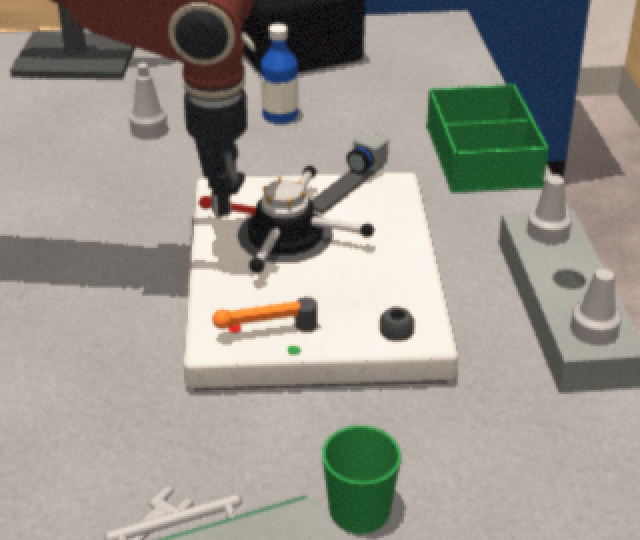

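The side view shows the fingers down beside the red spoke, clear of the hub, the right spoke and the cutter. Next I work out the arc rows. The tool turns less than the arc because of j6's range.

```bash
cat > arc.py <<'E'
from h import *
C=np.array([.551,.010]); r=.085
def rows(ths,k,zc=0):
    s=manip.read_state(); p=np.array(s["tcp_pos"][:2]); q=s["ee_rot"]; yaw=2*np.arctan2(q[2],q[1])
    th0=np.arctan2(*(p-C)[::-1])%(2*np.pi); print("theta",np.degrees(th0),"yaw",np.degrees(yaw))
    for t in np.radians(ths):
        n=C+r*np.array([np.cos(t),np.sin(t)]); d=n-p
        tx=np.array([np.cos(yaw),np.sin(yaw)]); ty=np.array([np.sin(yaw),-np.cos(yaw)])
        a=k*(th0-t); yn=yaw-a
        print([round(d@tx/.03,2),round(d@ty/.03,2),0,0,0,round(a/.08,2)],end=", ")
        p,yaw,th0=n,yn,t
    print()
E
python3 - <<'E'
from arc import *
rows([195,191,187,183,179,177,175.5,174,172.5,171,169.5,168],0)
E
```

```text
theta 196.76490764036006 yaw 17.98697322617317
[np.float64(0.01), np.float64(-0.09), 0, 0, 0, np.float64(0.0)], [np.float64(0.02), np.float64(-0.2), 0, 0, 0, np.float64(0.0)], [np.float64(0.03), np.float64(-0.2), 0, 0, 0, np.float64(0.0)], [np.float64(0.04), np.float64(-0.19), 0, 0, 0, np.float64(0.0)], [np.float64(0.06), np.float64(-0.19), 0, 0, 0, np.float64(0.0)], [np.float64(0.03), np.float64(-0.09), 0, 0, 0, np.float64(0.0)], [np.float64(0.03), np.float64(-0.07), 0, 0, 0, np.float64(0.0)], [np.float64(0.03), np.float64(-0.07), 0, 0, 0, np.float64(0.0)], [np.float64(0.03), np.float64(-0.07), 0, 0, 0, np.float64(0.0)], [np.float64(0.03), np.float64(-0.07), 0, 0, 0, np.float64(0.0)], [np.float64(0.03), np.float64(-0.07), 0, 0, 0, np.float64(0.0)], [np.float64(0.04), np.float64(-0.06), 0, 0, 0, np.float64(0.0)],
```

apply_moves([
  [[0.01,-0.1,0,0,0,0],[0.02,-0.2,0,0,0,0],[0.03,-0.2,0,0,0,0],[0.04,-0.19,0,0,0,0],[0.06,-0.19,0,0,0,0],[0.03,-0.09,0,0,0,0],[0.03,-0.07,0,0,0,0],[0.03,-0.07,0,0,0,0],[0.03,-0.07,0,0,0,0],[0.03,-0.07,0,0,0,0],[0.03,-0.07,0,0,0,0],[0.04,-0.06,0,0,0,0]],
])

```text
clock: 5.45
tcp_pos: [0.4671, 0.0283, 0.0754]
ee_rot: [0.0, 0.988, 0.156, -0.0]
contact_force: [0.5, -0.4, 0.4]
grip_width: -0.0001
grasp_force: 0.0
```

```bash
python3 - <<'E'
from arc import *
rows([165.5+0-3*i for i in range(12)],.7)
E
```

```text
theta 167.6921713088396 yaw 17.97767729502199
[np.float64(0.08), np.float64(-0.08), 0, 0, 0, np.float64(0.33)], [np.float64(0.08), np.float64(-0.13), 0, 0, 0, np.float64(0.46)], [np.float64(0.08), np.float64(-0.12), 0, 0, 0, np.float64(0.46)], [np.float64(0.08), np.float64(-0.12), 0, 0, 0, np.float64(0.46)], [np.float64(0.09), np.float64(-0.12), 0, 0, 0, np.float64(0.46)], [np.float64(0.09), np.float64(-0.12), 0, 0, 0, np.float64(0.46)], [np.float64(0.09), np.float64(-0.12), 0, 0, 0, np.float64(0.46)], [np.float64(0.09), np.float64(-0.12), 0, 0, 0, np.float64(0.46)], [np.float64(0.09), np.float64(-0.12), 0, 0, 0, np.float64(0.46)], [np.float64(0.09), np.float64(-0.11), 0, 0, 0, np.float64(0.46)], [np.float64(0.1), np.float64(-0.11), 0, 0, 0, np.float64(0.46)], [np.float64(0.1), np.float64(-0.11), 0, 0, 0, np.float64(0.46)],
```

apply_moves([
  [[0.04,-0.06,0,0,0,0.23],[0.04,-0.06,0,0,0,0.23],[0.04,-0.06,0,0,0,0.23],[0.04,-0.06,0,0,0,0.23],[0.04,-0.06,0,0,0,0.23],[0.04,-0.06,0,0,0,0.23]],
])

```text
clock: 6.2
tcp_pos: [0.4712, 0.0406, 0.0754]
ee_rot: [-0.0, 0.995, 0.101, -0.0]
contact_force: [0.3, -0.6, -0.1]
grip_width: -0.0002
grasp_force: 0.0
```

```bash
python3 - <<'E'
from arc import *
rows([156-3*i for i in range(12)],.7)
im,d,c=grab("wrist"); cv2.imwrite("pics/w2.png",im[...,::-1])
E
```

```text
theta 158.98117956154022 yaw 11.583814577234389
[np.float64(0.1), np.float64(-0.11), 0, 0, 0, np.float64(0.46)], [np.float64(0.09), np.float64(-0.12), 0, 0, 0, np.float64(0.46)], [np.float64(0.09), np.float64(-0.12), 0, 0, 0, np.float64(0.46)], [np.float64(0.09), np.float64(-0.12), 0, 0, 0, np.float64(0.46)], [np.float64(0.09), np.float64(-0.12), 0, 0, 0, np.float64(0.46)], [np.float64(0.09), np.float64(-0.12), 0, 0, 0, np.float64(0.46)], [np.float64(0.09), np.float64(-0.11), 0, 0, 0, np.float64(0.46)], [np.float64(0.1), np.float64(-0.11), 0, 0, 0, np.float64(0.46)], [np.float64(0.1), np.float64(-0.11), 0, 0, 0, np.float64(0.46)], [np.float64(0.1), np.float64(-0.11), 0, 0, 0, np.float64(0.46)], [np.float64(0.1), np.float64(-0.11), 0, 0, 0, np.float64(0.46)], [np.float64(0.1), np.float64(-0.11), 0, 0, 0, np.float64(0.46)],
```

View pics/w2.png

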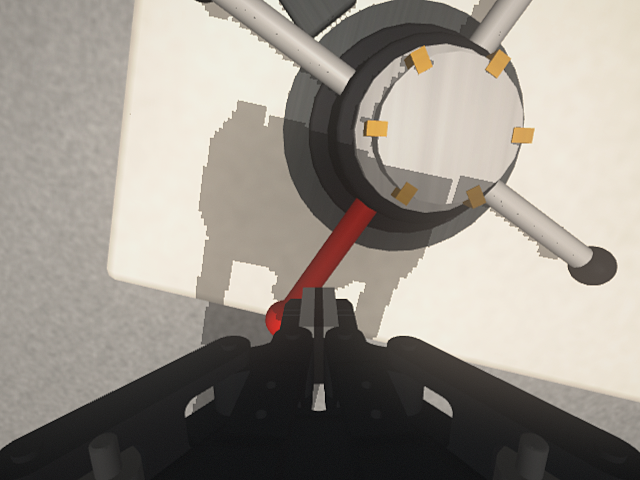

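The fingertip is touching the red spoke, with contact near (300,295) and the red ball at (277,320). I'll carry on pushing along the arc.

apply_moves([
  [[0.08,-0.09,0,0,0,0.4],[0.09,-0.12,0,0,0,0.46],[0.09,-0.12,0,0,0,0.46],[0.09,-0.12,0,0,0,0.46],[0.09,-0.12,0,0,0,0.46],[0.09,-0.12,0,0,0,0.46],[0.09,-0.11,0,0,0,0.46],[0.1,-0.11,0,0,0,0.46],[0.1,-0.11,0,0,0,0.46],[0.1,-0.11,0,0,0,0.46]],
])

```text
clock: 7.5
tcp_pos: [0.4973, 0.0753, 0.0754]
ee_rot: [0.0, 0.997, -0.081, -0.0]
contact_force: [-0.8, 0.5, 0.6]
grip_width: 0.0001
grasp_force: 0.0
```

```bash
cat >> arc.py <<'E'
def look():
    for n in ("wrist","top","side"):
        im,d,c=grab(n); cv2.imwrite(f"pics/_{n}.png",im[...,::-1]); np.savez(f"_{n}.npz",im=im,d=d,**c)
        for b in blobs(im,172,6,120,60,8):
            if n=="wrist" or (235<b[0][0]<400 and 180<b[0][1]<300):
                p=onz(c,*b[0],.08); print(n,b,p.round(4),"ang",np.degrees(np.arctan2(*(p[:2]-C)[::-1])).round(1),np.linalg.norm(p[:2]-C).round(3))
E
python3 - <<'E'
from arc import *
rows([127-3*i for i in range(12)],.7)
look()
E
```

```text
theta 129.4263837927381 yaw -9.235791284595763
[np.float64(0.07), np.float64(-0.1), 0, 0, 0, np.float64(0.37)], [np.float64(0.1), np.float64(-0.11), 0, 0, 0, np.float64(0.46)], [np.float64(0.1), np.float64(-0.11), 0, 0, 0, np.float64(0.46)], [np.float64(0.11), np.float64(-0.1), 0, 0, 0, np.float64(0.46)], [np.float64(0.11), np.float64(-0.1), 0, 0, 0, np.float64(0.46)], [np.float64(0.11), np.float64(-0.1), 0, 0, 0, np.float64(0.46)], [np.float64(0.11), np.float64(-0.1), 0, 0, 0, np.float64(0.46)], [np.float64(0.11), np.float64(-0.1), 0, 0, 0, np.float64(0.46)], [np.float64(0.11), np.float64(-0.1), 0, 0, 0, np.float64(0.46)], [np.float64(0.11), np.float64(-0.09), 0, 0, 0, np.float64(0.46)], [np.float64(0.12), np.float64(-0.09), 0, 0, 0, np.float64(0.46)], [np.float64(0.12), np.float64(-0.09), 0, 0, 0, np.float64(0.46)], 
wrist ([393.1, 289.6], [366, 233, 56, 114, 2623]) [0.4891 0.0368 0.08  ] ang 156.6 0.067
top ([368.3, 266.9], [366, 265, 5, 4, 14]) [ 0.472 -0.173  0.08 ] ang -113.3 0.199
side ([292.6, 232.3], [279, 228, 29, 10, 113]) [0.4752 0.0455 0.08  ] ang 154.9 0.084
side ([297.0, 293.8], [294, 292, 6, 4, 18]) [ 0.4762 -0.2083  0.08  ] ang -108.9 0.231
```

View pics/_wrist.png

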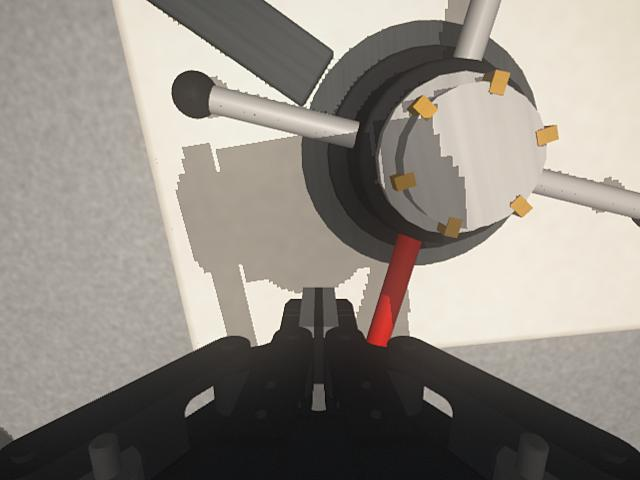

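```bash
python3 - <<'E'
from h import *
w=np.load("_wrist.npz"); s=manip.read_state(); print(s["tcp_pos"],s["ee_rot"])
q=s["ee_rot"];yaw=2*np.arctan2(q[2],q[1]);
print("tcp px",proj(w,[s["tcp_pos"],np.array(s["tcp_pos"])-[0,0,-.0]-[0,0,.008]]))
for p in [(320,300),(320,320),(300,300)]: print(p,w["d"][p[1],p[0]])
o,d=ray(w,320,240);print(o,d)
E
```

```text
[0.49726044 0.07521359 0.07538533] [ 3.33826609e-05  9.96833996e-01 -7.95108758e-02 -6.52684110e-05]
tcp px [[316.76834485 282.80163115]
 [316.81835326 277.29675493]]
(320, 300) 0.13602099
(320, 320) 0.12200894
(300, 300) 0.14639604
[0.56621686 0.06329969 0.24920484] [-0.25720201  0.03631881 -0.96575614]
```

```bash
python3 - <<'E'
from h import *
w=np.load("_wrist.npz"); T=np.array([0.49726,0.07521,0.07539]); yaw=2*np.arctan2(-.0795,.9968)
for v in range(280,345,6):
  for u in (311,325):
    o,d=ray(w,u,v); p=o+d*w["d"][v,u]-T; print(u,v,"tool x %.4f y %.4f up %.4f"%(p[0]*np.cos(yaw)+p[1]*np.sin(yaw),p[0]*np.sin(yaw)-p[1]*np.cos(yaw),p[2]), end=" | ")
  print()
m=np.load("_side.npz"); c=m
for n,p in dict(tip=T-[0,0,.008],tcp=T).items(): print(n,proj(c,p))
cv2.imwrite("pics/s2.png",cv2.resize(m["im"][160:300,230:390,::-1],None,fx=5,fy=4,interpolation=cv2.INTER_CUBIC)[:600])
E
```

```text
311 280 tool x -0.0084 y -0.0036 up -0.0253 | 325 280 tool x -0.0088 y 0.0048 up -0.0264 | 
311 286 tool x -0.0122 y -0.0036 up -0.0253 | 325 286 tool x -0.0126 y 0.0048 up -0.0260 | 
311 292 tool x 0.0123 y -0.0022 up 0.0404 | 325 292 tool x 0.0118 y 0.0035 up 0.0394 | 
311 298 tool x 0.0118 y -0.0021 up 0.0452 | 325 298 tool x 0.0123 y 0.0034 up 0.0463 | 
311 304 tool x 0.0123 y -0.0019 up 0.0516 | 325 304 tool x 0.0120 y 0.0033 up 0.0511 | 
311 310 tool x 0.0120 y -0.0019 up 0.0561 | 325 310 tool x 0.0122 y 0.0032 up 0.0565 | 
311 316 tool x 0.0119 y -0.0018 up 0.0606 | 325 316 tool x 0.0124 y 0.0031 up 0.0616 | 
311 322 tool x 0.0116 y -0.0017 up 0.0644 | 325 322 tool x 0.0121 y 0.0030 up 0.0653 | 
311 328 tool x 0.0112 y -0.0016 up 0.0678 | 325 328 tool x 0.0110 y 0.0030 up 0.0674 | 
311 334 tool x 0.0132 y -0.0015 up 0.0751 | 325 334 tool x 0.0095 y 0.0030 up 0.0687 | 
311 340 tool x 0.0131 y -0.0014 up 0.0784 | 325 340 tool x 0.0120 y 0.0028 up 0.0767 | 
tip [[300.48174938 229.59198946]]
tcp [[300.36977399 227.16227731]]
```

View pics/s2.png

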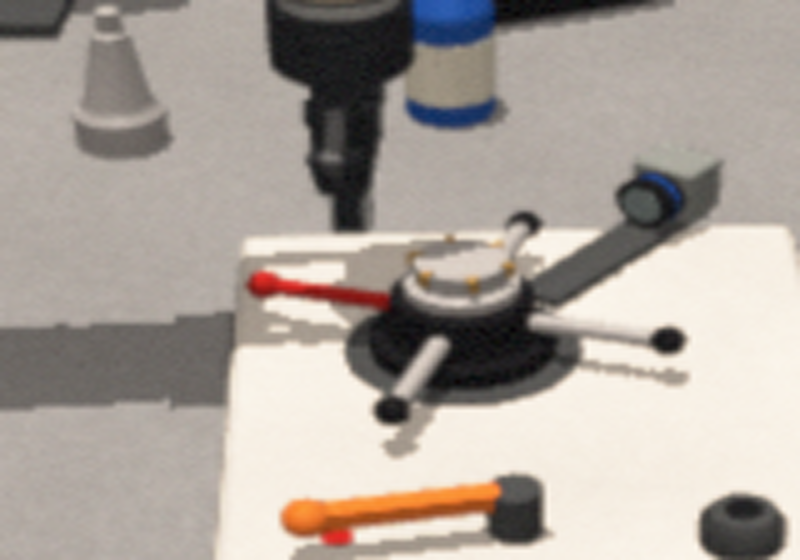

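The side crop shows the fingertip ending at about side pixel (300,217). The wrist depth agrees: the tip stands about 35–40 mm above where the stated TCP offset puts it. So the fingers passed over the spoke without touching it. I'll go back behind the red spoke, go down about 40 mm more and check the height.

apply_moves([
  [[-0.16,0.64,0,0,0,0],[-0.16,0.64,0,0,0,0],[-0.16,0.64,0,0,0,0],[-0.16,0.64,0,0,0,0],[0,0,0,0,0,0],[0,0,0.4,0,0,0],[0,0,0.4,0,0,0],[0,0,0.3,0,0,0],[0,0,0.2,0,0,0],[0,0,0,0,0,0]],
])

```text
clock: 8.9
tcp_pos: [0.4656, 0.0027, 0.0356]
ee_rot: [-0.0, 0.997, -0.08, -0.001]
contact_force: [-0.3, 0.4, -0.1]
grip_width: -0.0003
grasp_force: 0.0
```

```bash
python3 - <<'E'
from arc import *
look()
m=np.load("_side.npz"); w=np.load("_wrist.npz"); T=np.array(manip.read_state()["tcp_pos"]); print(T)
for v in (280,284,288,292,298):
    o,d=ray(w,311,v); print(v,(o+d*w["d"][v,311]).round(4),end=' ')
im=cv2.cvtColor(m["im"],cv2.COLOR_RGB2GRAY); u=int(round(proj(m,T)[0,0])); print("\nu",u,proj(m,[T+[0,0,.032]]))
print(im[195:245,u-3:u+4:3].T)
rows([180,176,172,170.5,169,167.5,166,164.5,163,161.5,160],.55)
E
```

```text
wrist ([220.6, 277.4], [194, 212, 55, 139, 4040]) [0.4913 0.0361 0.08  ] ang 156.4 0.065
wrist ([205.3, 394.5], [193, 386, 22, 15, 189]) [0.44   0.0551 0.08  ] ang 157.9 0.12
top ([368.3, 266.9], [366, 265, 5, 4, 14]) [ 0.472 -0.173  0.08 ] ang -113.3 0.199
side ([300.6, 234.0], [294, 231, 14, 7, 47]) [0.4962 0.0353 0.08  ] ang 155.3 0.06
side ([296.8, 293.6], [294, 292, 6, 4, 20]) [ 0.4758 -0.2075  0.08  ] ang -109.1 0.23
[0.46644215 0.00241375 0.03679591]
280 [0.4728 0.0041 0.0493] 284 [0.4713 0.0044 0.0506] 288 [0.478  0.0029 0.0717] 292 [0.478  0.0028 0.0761] 298 [0.4783 0.0026 0.0826] 
u 291 [[290.06075923 245.18909231]]
[[ 36  29  26  30  30  25  25  32  27  33  32  33  32  28  29  33  27  24
   35  29  34  36  42  36  41  41  42  38  42  41  38  41  42  47  46  42
   35  35  25  19  30  31  31  26  31  30  29  29  18  29]
 [ 33  32  25  31  32  26  30  29  33  24  29  30  27  28  27  24  22  26
   26  25  30  22  24  20  15  22  25  24  25  28  28  34  36  27  31  26
   20  24  28  24  26  24  31  37  40  40  40  42  39  36]
 [ 29  29  28  32  22  28  26  28  27  28  29  25  2
[... 237 characters left out ...]
.25), 0, 0, 0, np.float64(0.62)], [np.float64(-0.03), np.float64(-0.19), 0, 0, 0, np.float64(0.48)], [np.float64(-0.03), np.float64(-0.2), 0, 0, 0, np.float64(0.48)], [np.float64(-0.01), np.float64(-0.07), 0, 0, 0, np.float64(0.18)], [np.float64(-0.01), np.float64(-0.07), 0, 0, 0, np.float64(0.18)], [np.float64(-0.01), np.float64(-0.07), 0, 0, 0, np.float64(0.18)], [np.float64(-0.01), np.float64(-0.07), 0, 0, 0, np.float64(0.18)], [np.float64(-0.01), np.float64(-0.07), 0, 0, 0, np.float64(0.18)], [np.float64(-0.01), np.float64(-0.07), 0, 0, 0, np.float64(0.18)], [np.float64(-0.0), np.float64(-0.07), 0, 0, 0, np.float64(0.18)], [np.float64(-0.0), np.float64(-0.07), 0, 0, 0, np.float64(0.18)],
```

The tip is now at about 71 mm, roughly spoke height. I go 3 mm lower and make a slow contact.

apply_moves([
  [[-0.05,-0.25,0.1,0,0,0.5],[-0.03,-0.2,0,0,0,0.48],[-0.03,-0.2,0,0,0,0.48],[-0.01,-0.07,0,0,0,0.18],[-0.01,-0.07,0,0,0,0.18],[-0.01,-0.07,0,0,0,0.18],[-0.01,-0.07,0,0,0,0.18],[-0.01,-0.07,0,0,0,0.18],[-0.01,-0.07,0,0,0,0.18],[0,-0.07,0,0,0,0.18],[0,-0.07,0,0,0,0.18]],
])

```text
clock: 10.42
tcp_pos: [0.4703, 0.0387, 0.0334]
ee_rot: [0.0, 0.981, -0.195, -0.0]
contact_force: [0.6, -2.2, 0.6]
grip_width: -0.0001
grasp_force: 1.0
```

```bash
python3 - <<'E'
from arc import *
look()
rows([158-2.5*i for i in range(12)],.55)
E
```

```text
wrist ([273.5, 274.0], [250, 207, 50, 140, 4115]) [0.4974 0.0454 0.08  ] ang 146.6 0.064
top ([368.3, 266.9], [366, 265, 5, 4, 14]) [ 0.472 -0.173  0.08 ] ang -113.3 0.199
side ([301.6, 231.5], [296, 229, 12, 6, 43]) [0.4994 0.0469 0.08  ] ang 144.4 0.063
side ([296.8, 293.8], [294, 292, 6, 4, 18]) [ 0.4758 -0.2082  0.08  ] ang -109.0 0.231
theta 160.3026839324763 yaw -22.4446603557402
[np.float64(0.03), np.float64(-0.12), 0, 0, 0, np.float64(0.28)], [np.float64(-0.0), np.float64(-0.12), 0, 0, 0, np.float64(0.3)], [np.float64(0.0), np.float64(-0.12), 0, 0, 0, np.float64(0.3)], [np.float64(0.0), np.float64(-0.12), 0, 0, 0, np.float64(0.3)], [np.float64(0.01), np.float64(-0.12), 0, 0, 0, np.float64(0.3)], [np.float64(0.01), np.float64(-0.12), 0, 0, 0, np.float64(0.3)], [np.float64(0.01), np.float64(-0.12), 0, 0, 0, np.float64(0.3)], [np.float64(0.01), np.float64(-0.12), 0, 0, 0, np.float64(0.3)], [np.float64(0.02), np.float64(-0.12), 0, 0, 0, np.float64(0.3)], [np.float64(0.02), np.float64(-0.12), 0, 0, 0, np.float64(0.3)], [np.float64(0.02), np.float64(-0.12), 0, 0, 0, np.float64(0.3)], [np.float64(0.02), np.float64(-0.12), 0, 0, 0, np.float64(0.3)],
```

apply_moves([
  [[0.03,-0.12,0,0,0,0.28],[0,-0.12,0,0,0,0.3],[0,-0.12,0,0,0,0.3],[0,-0.12,0,0,0,0.3],[0.01,-0.12,0,0,0,0.3],[0.01,-0.12,0,0,0,0.3],[0.01,-0.12,0,0,0,0.3],[0.01,-0.12,0,0,0,0.3],[0.02,-0.12,0,0,0,0.3],[0.02,-0.12,0,0,0,0.3],[0.02,-0.12,0,0,0,0.3],[0.02,-0.12,0,0,0,0.3]],
])

```text
clock: 12.08
tcp_pos: [0.4957, 0.0738, 0.0334]
ee_rot: [-0.0, 0.943, -0.333, -0.0]
contact_force: [-0.1, -2.4, -0.7]
grip_width: 0.0
grasp_force: 1.0
```

```bash
python3 - <<'E'
from arc import *
look()
rows([128-2.5*i for i in range(12)],.55)
E
```

```text
wrist ([282.8, 274.4], [241, 203, 86, 145, 4490]) [0.5216 0.0701 0.08  ] ang 116.1 0.067
top ([368.3, 266.9], [366, 265, 5, 4, 14]) [ 0.472 -0.173  0.08 ] ang -113.3 0.199
side ([307.5, 224.5], [305, 221, 6, 8, 28]) [0.5172 0.0794 0.08  ] ang 116.0 0.077
side ([296.8, 293.8], [294, 292, 6, 4, 18]) [ 0.4758 -0.2082  0.08  ] ang -109.0 0.231
theta 130.73756394122083 yaw -38.85324211631237
[np.float64(0.01), np.float64(-0.14), 0, 0, 0, np.float64(0.33)], [np.float64(0.03), np.float64(-0.12), 0, 0, 0, np.float64(0.3)], [np.float64(0.03), np.float64(-0.12), 0, 0, 0, np.float64(0.3)], [np.float64(0.03), np.float64(-0.12), 0, 0, 0, np.float64(0.3)], [np.float64(0.03), np.float64(-0.12), 0, 0, 0, np.float64(0.3)], [np.float64(0.04), np.float64(-0.12), 0, 0, 0, np.float64(0.3)], [np.float64(0.04), np.float64(-0.12), 0, 0, 0, np.float64(0.3)], [np.float64(0.04), np.float64(-0.12), 0, 0, 0, np.float64(0.3)], [np.float64(0.04), np.float64(-0.12), 0, 0, 0, np.float64(0.3)], [np.float64(0.05), np.float64(-0.11), 0, 0, 0, np.float64(0.3)], [np.float64(0.05), np.float64(-0.11), 0, 0, 0, np.float64(0.3)], [np.float64(0.05), np.float64(-0.11), 0, 0, 0, np.float64(0.3)],
```

apply_moves([
  [[0.01,-0.14,0,0,0,0.33],[0.03,-0.12,0,0,0,0.3],[0.03,-0.12,0,0,0,0.3],[0.03,-0.12,0,0,0,0.3],[0.03,-0.12,0,0,0,0.3],[0.04,-0.12,0,0,0,0.3],[0.04,-0.12,0,0,0,0.3],[0.04,-0.12,0,0,0,0.3],[0.04,-0.12,0,0,0,0.3],[0.05,-0.11,0,0,0,0.3],[0.05,-0.11,0,0,0,0.3],[0.05,-0.11,0,0,0,0.3]],
])

```text
clock: 13.72
tcp_pos: [0.5355, 0.0934, 0.0334]
ee_rot: [0.0, 0.885, -0.466, -0.0]
contact_force: [-0.9, -2.1, -0.4]
grip_width: -0.0001
grasp_force: 0.9
```

```bash
python3 - <<'E'
from arc import *
look()
rows([97.5-2.5*i for i in range(10)],.55)
print(manip.read_state()["joint_positions"])
E
```

```text
wrist ([292.0, 274.4], [210, 200, 147, 147, 5228]) [0.5567 0.0808 0.08  ] ang 85.4 0.071
top ([368.3, 266.9], [366, 265, 5, 4, 14]) [ 0.472 -0.173  0.08 ] ang -113.3 0.199
side ([321.2, 215.0], [319, 212, 6, 7, 29]) [0.5583 0.1239 0.08  ] ang 86.3 0.114
side ([296.8, 293.7], [294, 292, 6, 4, 19]) [ 0.4758 -0.2079  0.08  ] ang -109.0 0.23
theta 100.3030604347162 yaw -55.50640939943881
[np.float64(0.06), np.float64(-0.13), 0, 0, 0, np.float64(0.34)], [np.float64(0.06), np.float64(-0.11), 0, 0, 0, np.float64(0.3)], [np.float64(0.06), np.float64(-0.11), 0, 0, 0, np.float64(0.3)], [np.float64(0.06), np.float64(-0.11), 0, 0, 0, np.float64(0.3)], [np.float64(0.06), np.float64(-0.11), 0, 0, 0, np.float64(0.3)], [np.float64(0.06), np.float64(-0.11), 0, 0, 0, np.float64(0.3)], [np.float64(0.07), np.float64(-0.1), 0, 0, 0, np.float64(0.3)], [np.float64(0.07), np.float64(-0.1), 0, 0, 0, np.float64(0.3)], [np.float64(0.07), np.float64(-0.1), 0, 0, 0, np.float64(0.3)], [np.float64(0.07), np.float64(-0.1), 0, 0, 0, np.float64(0.3)], 
[3.58143863e-02 2.46276803e-02 1.93510776e+00 4.72609119e-04
 1.18103533e+00 2.57520092e+00]
```

apply_moves([
  [[0.06,-0.13,0,0,0,0.3],[0.06,-0.11,0,0,0,0.25],[0.06,-0.11,0,0,0,0.25],[0.06,-0.11,0,0,0,0.25],[0.06,-0.11,0,0,0,0.25],[0.06,-0.11,0,0,0,0.25],[0.07,-0.1,0,0,0,0.25],[0.07,-0.1,0,0,0,0.25],[0.07,-0.1,0,0,0,0.25]],
])

```text
clock: 15.0
tcp_pos: [0.5694, 0.0932, 0.0334]
ee_rot: [-0.0, 0.838, -0.545, -0.0]
contact_force: [-2.9, -0.3, 0.1]
grip_width: -0.0
grasp_force: 0.9
```

```bash
python3 - <<'E'
from arc import *
look()
rows([76-2.*i for i in range(10)],.2)
for n in("side","wrist"):
  m=np.load(f"_{n}.npz")
  print(n,[ (b,onz(m,*b[0],.08).round(3)) for b in blobs(m["im"],95,125,100,40,8) if n=="wrist" or (340<b[0][0]<380 and 190<b[0][1]<220)])
s=cv2.imread("pics/_side.png")[160:290,250:410]; cv2.imwrite("pics/c3.png",np.hstack([cv2.resize(s,(400,325)),cv2.resize(cv2.imread("pics/_wrist.png"),(400,325))]))
E
```

```text
wrist ([295.7, 279.3], [204, 207, 179, 139, 6190]) [0.586  0.0783 0.08  ] ang 62.8 0.077
top ([265.2, 230.1], [264, 229, 4, 3, 10]) [0.5732 0.1139 0.08  ] ang 77.9 0.106
top ([270.3, 229.8], [268, 229, 5, 3, 12]) [0.5742 0.0997 0.08  ] ang 75.5 0.093
top ([368.3, 267.0], [366, 266, 5, 3, 13]) [ 0.4718 -0.173   0.08  ] ang -113.4 0.199
side ([335.2, 218.1], [331, 214, 9, 11, 48]) [0.5958 0.1038 0.08  ] ang 64.5 0.104
side ([296.9, 293.9], [294, 292, 6, 4, 17]) [ 0.476  -0.2086  0.08  ] ang -108.9 0.231
theta 77.31159892378027 yaw -66.04985768583184
[np.float64(0.05), np.float64(-0.05), 0, 0, 0, np.float64(0.06)], [np.float64(0.06), np.float64(-0.08), 0, 0, 0, np.float64(0.09)], [np.float64(0.06), np.float64(-0.08), 0, 0, 0, np.float64(0.09)], [np.float64(0.07), np.float64(-0.07), 0, 0, 0, np.float64(0.09)], [np.float64(0.07), np.float64(-0.07), 0, 0, 0, np.float64(0.09)], [np.float64(0.07), np.float64(-0.07), 0, 0, 0, np.float64(0.09)], [np.float64(0.07), np.float64(-0.07), 0, 0, 0, np.float64(0.09)], [np.float64(0.07), np.float64(-0.07), 0, 0, 0, np.float64(0.09)], [np.float64(0.08), np.float64(-0.06), 0, 0, 0, np.float64(0.09)], [np.float64(0.08), np.float64(-0.06), 0, 0, 0, np.float64(0.09)], 
side [(([362.5, 206.6], [358, 203, 8, 10, 27]), array([0.68 , 0.156, 0.08 ]))]
wrist [(([4.6, 297.3], [0, 292, 14, 12, 41]), array([0.686, 0.131, 0.08 ])), (([19.0, 370.9], [0, 352, 55, 29, 387]), array([0.675, 0.162, 0.08 ]))]
```

View pics/c3.png

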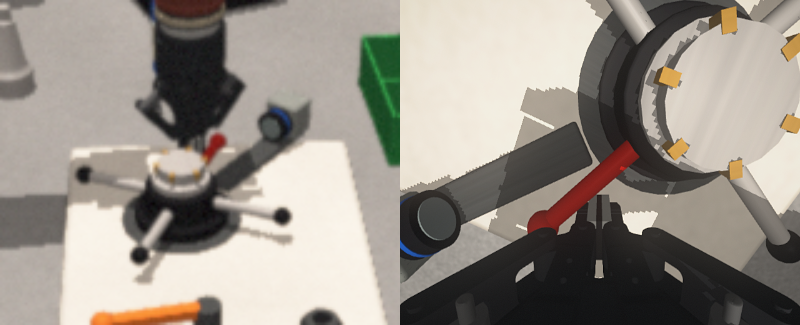

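The side view (left) shows the red spoke just short of the lens. The wrist view (right) has the red ball at about full-resolution (229,328) and the lens glass at about (61,322). Next I measure both angles.

```bash
python3 - <<'E'
from arc import *
m=np.load("_wrist.npz"); im=m["im"]
# glass: ellipse of dark-grey bluish inside barrel ; orientation from arm edges
p=onz(m,61,322,.08); b=onz(m,229,328,.08)
for n,q in (("lens",p),("ball",b)): print(n,q.round(4),np.degrees(np.arctan2(*(q[:2]-C)[::-1])),np.linalg.norm(q[:2]-C))
# depth cloud: arm top (flat) points: radius 60..140 from C, angle 30..70
v,u=np.mgrid[0:480:2,0:640:2]; K=m["mtx"]; R=cv2.Rodrigues(m["rvec"])[0]; d=m["d"][::2,::2]
X=np.stack([(u-K[0,2])/K[0,0]*d,(v-K[1,2])/K[1,1]*d,d],-1).reshape(-1,3); P=(X-m["tvec"].ravel())@R
g=cv2.cvtColor(im,cv2.COLOR_RGB2GRAY)[::2,::2].reshape(-1)
r=np.hypot(*(P[:,:2]-C).T); a=np.degrees(np.arctan2(P[:,1]-C[1],P[:,0]-C[0]))
hs=cv2.cvtColor(im,cv2.COLOR_RGB2HSV)[::2,::2].reshape(-1,3)
for lo,hi in ((.075,.09),(.09,.105),(.105,.12),(.12,.135)):
    k=(r>lo)&(r<hi)&(a>20)&(a<75)&(P[:,2]>.0525)&(P[:,2]<.066); print(lo,k.sum(),a[k].min() if k.any() else 0,a[k].max() if k.any() else 0,P[k,2].mean())
k=(hs[:,1]>120)&((hs[:,0]>172)|(hs[:,0]<6))&(P[:,2]>.075)&(r>.045)&(r<.118)
for lo in (.045,.06,.075,.09,.1):
    j=k&(r>lo)&(r<lo+.015); print("red",lo,j.sum(),a[j].mean(),P[j,2].max())
# hub axis check: cutter top rim points z~.122
j=(P[:,2]>.119)&(P[:,2]<.125)&(r<.04); print("cutter",j.sum(),(P[j].max(0)+P[j].min(0))/2,P[j].max(0)-P[j].min(0))
E
```

```text
lens [0.6641 0.1326 0.08  ] 47.31712624036783 0.1667805787111522
ball [0.6023 0.1081 0.08  ] 62.41694100806782 0.11073394963933476
0.075 605 35.65792832921654 58.14519485462037 0.05974123880527594
0.09 586 37.533271926109 56.39453270313549 0.05974461452942784
0.105 564 39.12688522378981 55.2860895888643 0.059753148343626085
0.12 546 40.07399086394745 54.38340951447431 0.05977781506576917
red 0.045 336 60.7975080782534 0.20719041279409794
red 0.06 307 62.07845580011456 0.08812037818882586
red 0.075 293 62.53802715851274 0.08705158821886728
red 0.09 276 62.747988297741664 0.1134607699800954
red 0.1 275 61.60592245785654 0.08927050526780954
cutter 10092 [0.55252788 0.01020237 0.12177656] [0.05762032 0.05437854 0.00551152]
```

apply_moves([
  [[0.05,-0.05,0,0,0,0.06],[0.06,-0.08,0,0,0,0.09],[0.06,-0.08,0,0,0,0.09],[0.07,-0.07,0,0,0,0.09],[0.07,-0.07,0,0,0,0.09],[0.07,-0.07,0,0,0,0.09],[0,0,0,0,0,0]],
])

```text
clock: 16.02
tcp_pos: [0.5857, 0.0875, 0.0335]
ee_rot: [-0.0, 0.827, -0.562, 0.0]
contact_force: [-0.8, 0.2, -0.2]
grip_width: -0.0002
grasp_force: 0.3
```

```bash
cat >> arc.py <<'E'
def cloud(n="wrist"):
    m=np.load(f"_{n}.npz"); im=m["im"]; K=m["mtx"]; R=cv2.Rodrigues(m["rvec"])[0]; d=m["d"]
    v,u=np.mgrid[0:480,0:640]
    X=np.stack([(u-K[0,2])/K[0,0]*d,(v-K[1,2])/K[1,1]*d,d],-1).reshape(-1,3); P=(X-m["tvec"].ravel())@R
    r=np.hypot(*(P[:,:2]-C).T); a=np.degrees(np.arctan2(P[:,1]-C[1],P[:,0]-C[0])); hs=cv2.cvtColor(im,cv2.COLOR_RGB2HSV).reshape(-1,3)
    red=(hs[:,1]>120)&((hs[:,0]>172)|(hs[:,0]<6))&(P[:,2]>.076)&(P[:,2]<.095)
    for lo,hi in ((.06,.07),(.07,.08),(.08,.09),(.09,.1),(.1,.113)):
        k=red&(r>lo)&(r<hi); j=(r>lo+.02)&(r<hi+.02)&(a>15)&(a<80)&(P[:,2]>.0525)&(P[:,2]<.066)
        if k.any(): print("red mid %.2f (%.1f..%.1f) n%d"%((a[k].min()+a[k].max())/2,a[k].min(),a[k].max(),k.sum()),end=" ")
        if j.any(): print("arm mid %.2f (%.1f..%.1f)"%((a[j].min()+a[j].max())/2,a[j].min(),a[j].max()))
E
python3 - <<'E'
from arc import *
look(); cloud()
rows([64-1.*i for i in range(4)],.2)
E
```

```text
wrist ([297.9, 282.5], [202, 217, 198, 126, 6842]) [0.6005 0.073  0.08  ] ang 51.8 0.08
top ([264.6, 294.2], [235, 189, 59, 203, 8325]) [0.395  0.1121 0.08  ] ang 146.8 0.186
top ([267.3, 224.0], [266, 223, 4, 3, 9]) [0.5906 0.1084 0.08  ] ang 68.1 0.106
top ([368.3, 266.9], [366, 265, 5, 4, 14]) [ 0.472 -0.173  0.08 ] ang -113.3 0.199
side ([339.8, 221.3], [333, 215, 14, 14, 74]) [0.6068 0.0862 0.08  ] ang 53.8 0.094
side ([296.8, 293.7], [294, 292, 6, 4, 19]) [ 0.4758 -0.2079  0.08  ] ang -109.0 0.23
red mid 51.34 (46.3..56.4) n828 arm mid 44.00 (36.2..51.8)
red mid 51.88 (47.2..56.6) n821 arm mid 44.75 (37.5..52.0)
red mid 51.78 (47.7..55.8) n790 arm mid 45.25 (38.5..52.0)
red mid 51.88 (48.4..55.4) n752 arm mid 45.71 (39.4..52.0)
red mid 51.90 (47.4..56.4) n1334 arm mid 46.01 (40.1..52.0)
theta 65.89754195581503 yaw -68.37689332722084
[np.float64(0.07), np.float64(-0.06), 0, 0, 0, np.float64(0.08)], [np.float64(0.04), np.float64(-0.03), 0, 0, 0, np.float64(0.04)], [np.float64(0.04), np.float64(-0.03), 0, 0, 0, np.float64(0.04)], [np.float64(0.04), np.float64(-0.03), 0, 0, 0, np.float64(0.04)],
```

apply_moves([
  [[0.06,-0.05,0,0,0,0.04],[0.05,-0.04,0,0,0,0.04],[0.05,-0.03,0,0,0,0.04],[0.03,-0.02,0,0,0,0.04],[0,0,0,0,0,0],[0,0,0,0,0,0]],
])

```text
clock: 16.92
tcp_pos: [0.5914, 0.0838, 0.0335]
ee_rot: [-0.0, 0.824, -0.567, 0.0]
contact_force: [-1.0, 0.5, 0.5]
grip_width: 0.0001
grasp_force: 0.5
```

```bash
python3 - <<'E'
from arc import *
look(); cloud()
rows([64],0)
E
```

```text
wrist ([297.8, 284.2], [201, 223, 203, 119, 7038]) [0.6059 0.0698 0.08  ] ang 47.5 0.081
top ([265.9, 290.9], [237, 186, 58, 202, 8318]) [0.404  0.1087 0.08  ] ang 146.1 0.177
top ([268.1, 220.8], [266, 220, 5, 3, 12]) [0.5997 0.1063 0.08  ] ang 63.2 0.108
top ([274.2, 220.8], [272, 220, 5, 3, 12]) [0.5999 0.0892 0.08  ] ang 58.3 0.093
top ([368.3, 266.9], [366, 265, 5, 4, 14]) [ 0.472 -0.173  0.08 ] ang -113.3 0.199
side ([341.8, 222.5], [334, 216, 16, 15, 94]) [0.6116 0.0797 0.08  ] ang 49.0 0.092
side ([296.8, 293.7], [294, 292, 6, 4, 19]) [ 0.4758 -0.2079  0.08  ] ang -109.0 0.23
red mid 46.91 (41.7..52.2) n833 arm mid 41.91 (36.3..47.6)
red mid 47.23 (42.6..51.8) n829 arm mid 42.57 (37.5..47.6)
red mid 47.39 (43.4..51.4) n798 arm mid 43.16 (38.5..47.8)
red mid 47.28 (43.8..50.8) n756 arm mid 43.52 (39.3..47.7)
red mid 47.38 (42.7..52.0) n1415 arm mid 43.96 (40.1..47.8)
theta 61.292199710074875 yaw -69.11126478748785
[np.float64(-0.12), np.float64(0.07), 0, 0, 0, np.float64(-0.0)],
```

The red spoke is at 47.3° and the lens at 47.2°, so it's aligned. I back the finger off and raise it.

apply_moves([
  [[-0.2,0.12,0,0,0,0],[-0.2,0.12,0,0,0,0],[0,0,-0.6,0,0,0],[0,0,-1,0,0,0],[0,0,-1,0,0,0],[0,0,-1,0,0,0],[0,0,-1,0,0,-0.5],[0,0,-1,0,0,-1],[0,0,-0.5,0,0,-1],[0,0,0,0,0,-1],[0,0,0,0,0,-1],[0,0,0,0,0,0]],
])

```text
clock: 18.58
tcp_pos: [0.5805, 0.0924, 0.2179]
ee_rot: [-0.0, 0.912, -0.411, 0.001]
contact_force: [0.1, -0.2, 0.9]
grip_width: 0.0001
grasp_force: 0.0
```

```bash
python3 - <<'E'
from arc import *
look(); cloud(); s=manip.read_state(); print(s["tcp_pos"],np.degrees(2*np.arctan2(s["ee_rot"][2],s["ee_rot"][1])),s["contact_force"])
w=np.load("w1.npz"); m=np.load("_wrist.npz")
for n,c in (("w1",w),("now",m)):
    h=cv2.cvtColor(c["im"],cv2.COLOR_RGB2HSV); k=(h[...,0]>=7)&(h[...,0]<=17)&(h[...,1]>150)&(h[...,2]>60)
    nn,l,st,cc=cv2.connectedComponentsWithStats(k.astype(np.uint8)); i=1+np.argmax(st[1:,4]); v,u=np.nonzero(l==i)
    P=np.array([onz(c,a,b,.084) for a,b in zip(u,v)])[:,:2]; mu=P.mean(0); e=np.linalg.svd(P-mu,full_matrices=False)[2][0]; e*=np.sign(e[0]); t=(P-mu)@e
    print(n,st[i],"ang of lever",np.degrees(np.arctan2(-e[1],-e[0])),"robot end",mu+e*t.min(),"piv end",mu+e*t.max(), "tip",mu+e*(t.min()+.012),"pivot",mu+e*(t.min()+.112))
E
cp pics/_wrist.png pics/w4.png
```

```text
wrist ([609.9, 69.4], [601, 60, 19, 20, 294]) [ 0.4906 -0.1578  0.08  ] ang -109.8 0.178
wrist ([311.8, 188.1], [267, 176, 96, 28, 1387]) [0.6072 0.0713 0.08  ] ang 47.5 0.083
wrist ([630.9, 428.2], [615, 403, 25, 48, 648]) [0.1854 0.0377 0.08  ] ang 175.7 0.367
top ([260.2, 208.8], [256, 208, 10, 3, 20]) [0.6339 0.1291 0.08  ] ang 55.2 0.145
top ([368.3, 266.9], [366, 265, 5, 4, 14]) [ 0.472 -0.173  0.08 ] ang -113.3 0.199
side ([342.1, 222.5], [334, 216, 17, 15, 89]) [0.6124 0.0796 0.08  ] ang 48.6 0.093
side ([296.8, 293.6], [294, 292, 6, 4, 20]) [ 0.4758 -0.2075  0.08  ] ang -109.1 0.23
red mid 47.07 (42.1..52.0) n154 arm mid 46.99 (36.3..57.6)
red mid 47.23 (42.9..51.6) n152 arm mid 46.95 (37.6..56.3)
red mid 47.43 (43.7..51.2) n153 arm mid 47.17 (38.9..55.4)
red mid 47.58 (44.1..51.0) n154 arm mid 47.16 (39.6..54.7)
red mid 47.69 (43.1..52.3) n260 arm mid 41.64 (29.0..54.3)
[0.5803371  0.09245762 0.21704836] -48.53956985331958 [ 0.08546801 -0.65750395  0.13053337]
w1 [ 440  137   42   90 1141] ang of lever -174.0687351651442 robot end [ 0.45319147 -0.1928622 ] piv end [ 0.5551317  -0.18227148] tip [ 0.46512723 -0.19162218] pivot [ 0.56459189 -0.18128865]
now [ 581    0   59   54 1545] ang of lever -170.99238719874006 robot end [ 0.48636535 -0.18622912] piv end [ 0.54919499 -0.17626932] tip [ 0.49821736 -0.18435033] pivot [ 0.59698411 -0.16869376]
```

View pics/w4.png

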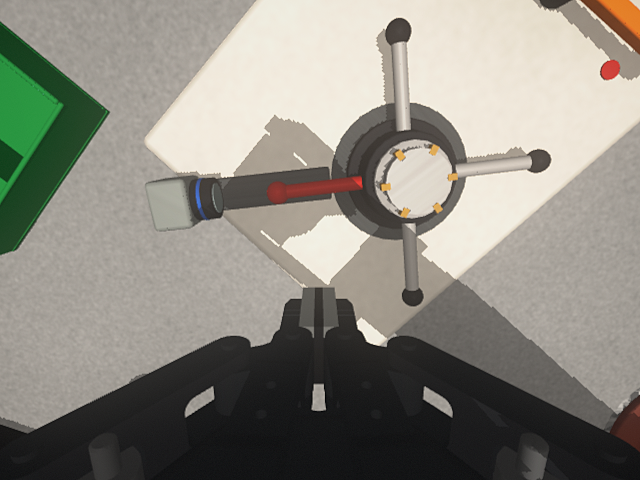

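The picture shows the red ball at (277,193) in line with the lens at (215,200), and nothing else disturbed. Next is the route to the lever's inner side.

```bash
cat > go.py <<'E'
from h import *
def plan(pts):  # pts: (x,y,yawdeg)
    s=manip.read_state(); p=np.array(s["tcp_pos"][:2]); q=s["ee_rot"]; yaw=2*np.arctan2(q[2],q[1]); print(s["tcp_pos"],np.degrees(yaw))
    for x,y,w in pts:
        d=np.array([x,y])-p; w=np.radians(w)
        print([float(round(d@[np.cos(yaw),np.sin(yaw)]/.03,2)),float(round(d@[np.sin(yaw),-np.cos(yaw)]/.03,2)),0,0,0,float(round((yaw-w)/.08,2))],end=", ")
        p=np.array([x,y]);yaw=w
    print()
E
python3 - <<'E'
from go import *
t=np.arange(1,13)/12
plan([(.580-.087*a,.092-.242*a,-48.5+54.5*a) for a in t])
E
```

```text
[0.5803371  0.09245762 0.21704836] -48.53956985331958
[0.35, 0.64, 0, 0, 0, -1.0], [0.29, 0.65, 0, 0, 0, -0.99], [0.24, 0.67, 0, 0, 0, -0.99], [0.19, 0.69, 0, 0, 0, -0.99], [0.13, 0.7, 0, 0, 0, -0.99], [0.07, 0.71, 0, 0, 0, -0.99], [0.02, 0.71, 0, 0, 0, -0.99], [-0.04, 0.71, 0, 0, 0, -0.99], [-0.09, 0.71, 0, 0, 0, -0.99], [-0.15, 0.7, 0, 0, 0, -0.99], [-0.21, 0.68, 0, 0, 0, -0.99], [-0.26, 0.67, 0, 0, 0, -0.99],
```

apply_moves([
  [[0.35,0.64,0,0,0,-1],[0.29,0.65,0,0,0,-1],[0.24,0.67,0,0,0,-1],[0.19,0.69,0,0,0,-1],[0.13,0.7,0,0,0,-1],[0.07,0.71,0,0,0,-1],[0.02,0.71,0,0,0,-1],[-0.04,0.71,0,0,0,-1],[-0.09,0.71,0,0,0,-1],[-0.15,0.7,0,0,0,-1],[-0.21,0.68,0,0,0,-1],[-0.26,0.67,0,0,0,-1]],
])

```text
clock: 20.23
tcp_pos: [0.4938, -0.1507, 0.2166]
ee_rot: [0.0, 0.998, 0.058, 0.0]
contact_force: [0.1, 0.2, 0.6]
grip_width: 0.0
grasp_force: 0.0
```

apply_moves([
  [[0,0,0.5,0,0,0],[0,0,1,0,0,0],[0,0,1,0,0,0],[0,0,1,0,0,0],[0,0,1,0,0,0],[0,0,0.6,0,0,0],[0,0,0,0,0,0]],
])

```text
clock: 21.1
tcp_pos: [0.4929, -0.149, 0.0615]
ee_rot: [-0.001, 0.998, 0.057, -0.002]
contact_force: [0.4, 0.7, 0.2]
grip_width: 0.0002
grasp_force: 0.0
```

```bash
python3 - <<'E'
from go import *
s=manip.read_state(); print(s["tcp_pos"],s["contact_force"],s["joint_positions"])
im,d,c=grab("wrist"); cv2.imwrite("pics/w5.png",im[...,::-1])
E
```

```text
[ 0.49286184 -0.14898996  0.06147602] [0.3980585  0.67500375 0.2484376 ] [-4.38265188e-01 -7.96926690e-02  1.98507880e+00  1.58486134e-04
  1.24006332e+00  1.01885761e+00]
```

View pics/w5.png

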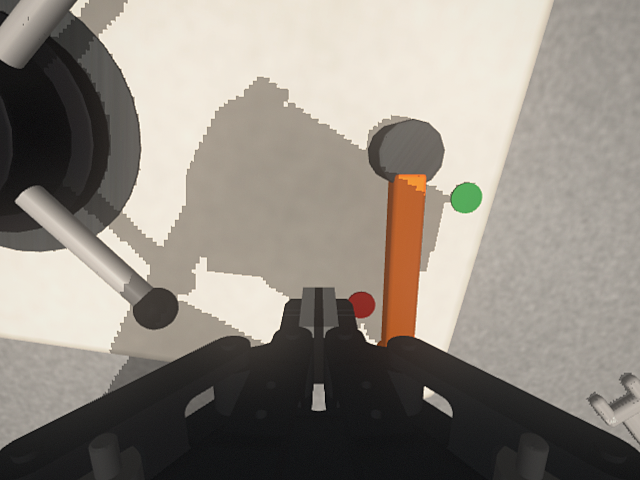

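The lever (400,180 to 400,345) is to the right of the finger, with the red dot at (361,305), the green dot at (466,198), and a black ball well clear at (155,308). I go down and plan the arc about the pivot.

apply_moves([
  [[0,0,0.5,0,0,0],[0,0,0.4,0,0,0],[0,0,0,0,0,0]],
])

```text
clock: 21.52
tcp_pos: [0.4931, -0.1496, 0.035]
ee_rot: [-0.001, 0.998, 0.057, -0.001]
contact_force: [0.0, 0.5, -0.6]
grip_width: 0.0002
grasp_force: 0.0
```

```bash
python3 - <<'E'
from go import *
A=np.arange(160,246,4); 
plan([(.5645+.076*np.cos(np.radians(a)),-.181+.076*np.sin(np.radians(a)),6.5+(a-156)*.65) for a in A])
E
```

```text
[ 0.49308707 -0.14959096  0.03498183] 6.50993810070617
[-0.02, 0.18, 0, 0, 0, -0.57], [-0.08, 0.16, 0, 0, 0, -0.57], [-0.08, 0.16, 0, 0, 0, -0.57], [-0.07, 0.16, 0, 0, 0, -0.57], [-0.07, 0.16, 0, 0, 0, -0.57], [-0.06, 0.16, 0, 0, 0, -0.57], [-0.06, 0.17, 0, 0, 0, -0.57], [-0.06, 0.17, 0, 0, 0, -0.57], [-0.05, 0.17, 0, 0, 0, -0.57], [-0.05, 0.17, 0, 0, 0, -0.57], [-0.04, 0.17, 0, 0, 0, -0.57], [-0.04, 0.17, 0, 0, 0, -0.57], [-0.04, 0.17, 0, 0, 0, -0.57], [-0.03, 0.17, 0, 0, 0, -0.57], [-0.03, 0.17, 0, 0, 0, -0.57], [-0.02, 0.18, 0, 0, 0, -0.57], [-0.02, 0.18, 0, 0, 0, -0.57], [-0.01, 0.18, 0, 0, 0, -0.57], [-0.01, 0.18, 0, 0, 0, -0.57], [-0.01, 0.18, 0, 0, 0, -0.57], [-0.0, 0.18, 0, 0, 0, -0.57], [0.0, 0.18, 0, 0, 0, -0.57],
```

apply_moves([
  [[-0.02,0.18,0,0,0,-0.57],[-0.08,0.16,0,0,0,-0.57],[-0.08,0.16,0,0,0,-0.57],[-0.07,0.16,0,0,0,-0.57],[-0.07,0.16,0,0,0,-0.57],[-0.06,0.16,0,0,0,-0.57],[-0.06,0.17,0,0,0,-0.57],[-0.06,0.17,0,0,0,-0.57],[-0.05,0.17,0,0,0,-0.57],[-0.05,0.17,0,0,0,-0.57],[-0.04,0.17,0,0,0,-0.57],[-0.04,0.17,0,0,0,-0.57]],
])

```text
clock: 23.02
tcp_pos: [0.4964, -0.2117, 0.0365]
ee_rot: [-0.001, 0.946, 0.325, 0.0]
contact_force: [0.3, 2.8, 0.3]
grip_width: -0.0
grasp_force: 1.0
```

apply_moves([
  [[-0.04,0.17,0,0,0,-0.57],[-0.03,0.17,0,0,0,-0.57],[-0.03,0.17,0,0,0,-0.57],[-0.02,0.18,0,0,0,-0.57],[-0.02,0.18,0,0,0,-0.57]],
])

```text
clock: 23.65
tcp_pos: [0.5108, -0.2334, 0.0362]
ee_rot: [-0.001, 0.903, 0.431, -0.0]
contact_force: [-1.6, 2.3, 0.4]
grip_width: -0.0002
grasp_force: 0.9
```

```bash
cat >> go.py <<'E'
def lever():
    piv=np.array([.5645,-.181])
    for n in ("wrist","top","side"):
        im,d,c=grab(n); bs=sorted(blobs(im,7,17,150,60,20),key=lambda b:-b[1][4])
        for b in bs[:3]:
            p=onz(c,*b[0],.082)[:2]-piv
            if np.hypot(*p)<.12: print(n,b,"lever ang",np.degrees(np.arctan2(p[1],p[0]))%360,np.hypot(*p))
        for b in blobs(im,45,80,120,60,10):
            p=onz(c,*b[0],.05)[:2]-piv
            if np.hypot(*p)<.13: print(n,"green dot",np.degrees(np.arctan2(p[1],p[0]))%360,np.hypot(*p))
E
python3 - <<'E'
from go import *
lever(); s=manip.read_state(); print(s["tcp_pos"],s["contact_force"])
w=np.load("w1.npz"); 
for u,v in ((433.8,197.9),(489.8,157.5)):
    p=onz(w,u,v,.05)[:2]-[.5645,-.181]; print("dot",np.degrees(np.arctan2(p[1],p[0]))%360,np.hypot(*p))
E
```

```text
wrist ([358.4, 244.6], [322, 149, 73, 198, 7254]) lever ang 241.56456631254005 0.04299118700223067
top ([375.5, 238.0], [373, 236, 6, 5, 22]) lever ang 227.8837724880595 0.01729694800987519
side ([321.8, 301.9], [313, 287, 21, 29, 217]) lever ang 241.920289078395 0.07160850100273973
[ 0.51111193 -0.23406149  0.03641054] [-0.03985179  0.8308173   0.10759073]
dot 177.10162694428507 0.08662313455438685
dot 243.84050468421103 0.04569321651979021
```

apply_moves([
  [[-0.01,0.11,0,0,0,-0.3],[-0.01,0.11,0,0,0,-0.3],[-0.01,0.11,0,0,0,-0.3]],
])

```text
clock: 24.18
tcp_pos: [0.5129, -0.2364, 0.0359]
ee_rot: [-0.008, 0.886, 0.463, -0.004]
contact_force: [-25.3, 18.1, 21.2]
grip_width: -0.0001
grasp_force: 15.6
```

apply_moves([
  [[0,0.1,0,0,0,-0.3]],
])

```text
clock: 24.3
tcp_pos: [0.5128, -0.2367, 0.0359]
ee_rot: [-0.011, 0.88, 0.474, -0.006]
contact_force: [-34.4, 21.5, 29.5]
grip_width: 0.0
grasp_force: 21.1
```

apply_moves([
  [[0,0.1,0,0,0,-0.3]],
])

```text
clock: 24.42
tcp_pos: [0.5126, -0.237, 0.0359]
ee_rot: [-0.015, 0.875, 0.485, -0.009]
contact_force: [-44.3, 26.2, 36.5]
grip_width: -0.0002
grasp_force: 26.8
```

```bash
python3 - <<'E'
from go import *
lever(); s=manip.read_state(); print(s["tcp_pos"],s["contact_force"])
E
```

```text
wrist ([360.2, 242.1], [331, 148, 58, 199, 7151]) lever ang 243.86985461408827 0.04183804820535731
top ([375.9, 237.9], [373, 235, 7, 7, 27]) lever ang 230.9714008828265 0.01795896456945201
side ([321.2, 304.5], [314, 292, 18, 24, 176]) lever ang 243.53407560655995 0.0801941401875567
[ 0.5124885  -0.23694038  0.03596101] [-40.27321213  23.60338482  34.06167303]
```

The lever is hard on its stop: the force jumped. I back off, lift and check.

apply_moves([
  [[0,-0.2,0,0,0,0],[0,-0.3,0,0,0,0],[0,-0.3,0,0,0,0],[0,-0.1,-0.5,0,0,0],[0,0,-1,0,0,0],[0,0,-1,0,0,0],[0,0,-1,0,0,0],[0,0,-1,0,0,0],[0,0,-1,0,0,0],[-1,0,-1,0,0,0],[-1,0,-1,0,0,0],[-1,0,0,0,0,0]],
])

```text
clock: 26.08
tcp_pos: [0.4536, -0.3081, 0.2669]
ee_rot: [0.004, 0.875, 0.483, 0.001]
contact_force: [-0.3, 0.3, -0.2]
grip_width: -0.0003
grasp_force: 0.0
```

apply_moves([
  [[-1,1,-1,0,0,0],[-1,1,-1,0,0,0],[-1,1,0,0,0,0],[-1,1,0,0,0,0],[0,1,0,0,0,0],[0,0,0,0,0,0],[0,0,0,0,0,0]],
])

```text
clock: 26.95
tcp_pos: [0.5154, -0.4873, 0.3222]
ee_rot: [0.0, 0.875, 0.483, 0.0]
contact_force: [0.1, 0.2, -0.2]
grip_width: -0.0001
grasp_force: 0.0
```

```bash
python3 - <<'E'
from arc import *
from go import lever
lever(); look(); s=manip.read_state(); print(s["clock"],s["tcp_pos"],s["contact_force"])
a=cv2.imread("pics/_top.png")[165:300,235:470]; b=cv2.imread("pics/_side.png")[130:410,180:460]
cv2.imwrite("pics/f.png",np.hstack([cv2.resize(a,(470,400),interpolation=3),cv2.resize(b,(330,400))]))
E
```

```text
wrist ([211.4, 24.3], [200, 0, 23, 39, 450]) lever ang 245.563176870865 0.09933181573668855
top ([391.3, 245.1], [373, 236, 34, 18, 150]) lever ang 241.06368453505996 0.06465915428403286
side ([324.0, 299.5], [314, 283, 21, 33, 244]) lever ang 243.15989560716383 0.06221475778542941
top ([280.3, 219.3], [269, 209, 24, 22, 150]) [0.6043 0.0722 0.08  ] ang 49.4 0.082
top ([367.7, 266.9], [366, 266, 4, 3, 9]) [ 0.472  -0.1714  0.08  ] ang -113.5 0.198
side ([346.9, 218.2], [344, 216, 6, 6, 26]) [0.6281 0.0999 0.08  ] ang 49.4 0.118
side ([297.1, 293.8], [295, 292, 5, 4, 17]) [ 0.4765 -0.2083  0.08  ] ang -108.9 0.231
27.25 [ 0.51531701 -0.48706672  0.32202618] [0.44483801 0.89004804 0.05177748]
```

View pics/f.png

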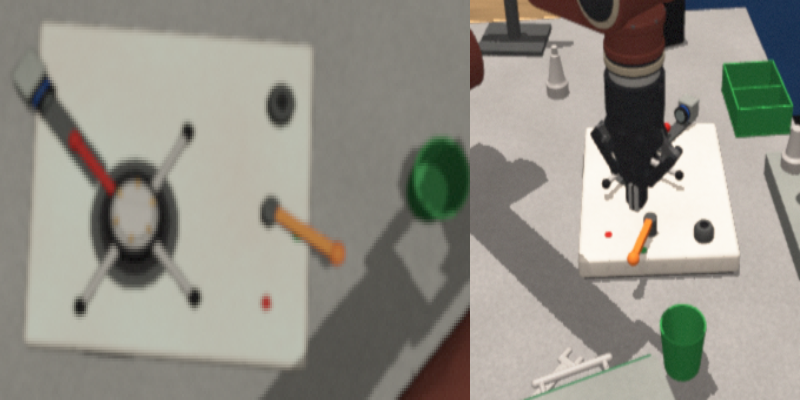

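The final view shows the red spoke (crop 90,160) lying along the camera arm towards the lens. The lever is over the green dot at its stop, the arm is clear, and the other objects look unmoved. I'll hand it in.

```bash
python3 -c "
from cell import manip; print(manip.finish_job())"
```

```text
the job is handed in; nothing more can be done
None
```

The job is handed in (no verdict was returned): the red spoke points at the lens to within about 1°, the clamp lever was pushed hard onto its stop, the arm is clear, and nothing else looked moved in the last images.

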